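# Unlock the specimen custody locker and roll up its shutter

### The job

The custody locker is needed for the sealed samples inside: set its code on the three dials - from left to right as seen from the robot's side, 2 o'clock, 10 o'clock and 5 o'clock, the double tick at the back of each dial being 12 - so that the bolt springs back. Then roll the slatted shutter all the way up by its handle and leave it fully open, without knocking over or shoving the sample jars inside or the tube rack and bottle beside the locker.

Things in the scene. Friction and masses are not known exactly. Their poses are not given: they have to be found in the camera images.
- locker: white bench-top locker, fixed, 300 mm wide (y), 256 deep (x), its rounded shutter to the robot (-x). Origin at table height under the shutter's axis; front wall at x -121, 114 mm high; back at x +135; cheeks 206 mm high. On the back of its roof a grey lock housing (x +50 to +135, top at z 246 mm) carries three dials in a row at x +92.5, y +85, 0 and -85 mm: left, middle, right seen from the robot.
- dial_left (a joint): the left dial: steel pointer knob on a black clock-face plate, 81 mm across, with twelve white ticks; the double tick is 12 o'clock and lies on the far side from the robot (locker +x). Value: pointer angle in rad, clockwise from above, 0 at 12 o'clock, 0.524 per hour; endless, whole turns do not matter. Stays where left; takes about 0.1 N m.
- dial_left_top (a point): centre of the left knob's top, on its upright axis. Grip: a straight bar 14 mm wide, 24 high, from 18 mm behind the axis to 22 mm before it, then tapering to a pointed nose (tip 31 mm from the axis) with a black line on top; it stands on a round skirt 56 mm across, whose top is 24 mm below this point. The point's x axis points to the nose.
- dial_left_tip (a point): tip of the left knob's nose, at the height of its top
- dial_mid (a joint): the middle dial: steel pointer knob on a black clock-face plate, 81 mm across, with twelve white ticks; the double tick is 12 o'clock and lies on the far side from the robot (locker +x). Value: pointer angle in rad, clockwise from above, 0 at 12 o'clock, 0.524 per hour; endless, whole turns do not matter. Stays where left; takes about 0.1 N m.
- dial_mid_top (a point): centre of the middle knob's top, on its upright axis. Grip: a straight bar 14 mm wide, 24 high, from 18 mm behind the axis to 22 mm before it, then tapering to a pointed nose (tip 31 mm from the axis) with a black line on top; it stands on a round skirt 56 mm across, whose top is 24 mm below this point. The point's x axis points to the nose.
- dial_mid_tip (a point): tip of the middle knob's nose, at the height of its top
- dial_right (a joint): the right dial: steel pointer knob on a black clock-face plate, 81 mm across, with twelve white ticks; the double tick is 12 o'clock and lies on the far side from the robot (locker +x). Value: pointer angle in rad, clockwise from above, 0 at 12 o'clock, 0.524 per hour; endless, whole turns do not matter. Stays where left; takes about 0.1 N m.
- dial_right_top (a point): centre of the right knob's top, on its upright axis. Grip: a straight bar 14 mm wide, 24 high, from 18 mm behind the axis to 22 mm before it, then tapering to a pointed nose (tip 31 mm from the axis) with a black line on top; it stands on a round skirt 56 mm across, whose top is 24 mm below this point. The point's x axis points to the nose.
- dial_right_tip (a point): tip of the right knob's nose, at the height of its top
- bolt (a joint): the lock's spring bolt, in m: 0 = thrown (locked), 0.009 = sprung back (unlocked). It springs back by itself once all three pointers are within about 0.15 rad of the code, and then holds the dials there; until then it stops the shutter after 2 to 4 mm of travel.
- bolt_end (a point): end of the bolt's tail, a steel rod 10 mm thick that stands out of the right end (-y) of the lock housing by 15 mm when locked and 24 mm when unlocked
- cover (a joint): the slatted aluminium shutter, in rad: 0 = shut, 1.08 = fully open against its stop. It rolls up and back about the level axis (locker y) through locker_drum_axis, clockwise seen with the robot on the left. Track friction keeps it where it is left; moving it takes 5 to 10 N at the handle.
- locker_drum_axis (a point): middle of the axis of the shutter's curved track, 85 mm above the table; the slats lie 110 mm from it
- cover_handle (a point): middle of the shutter's handle, a level round bar (along locker y) 12 mm thick, 110 mm long on two end posts; its centre line is 150 mm from the drum axis, with 30 mm clear to the slats. Shut: on the robot's side, 34 degrees above level from the drum axis (locker x -124, z 169 mm). Fully open: on top (x +15, z 234 mm), 28 mm clear of the lock housing.
- jar_a: sealed specimen jar, 60 mm across, 72 mm high, standing in the left half of the locker; origin under its foot
- jar_b: the same, in the right half of the locker
- tube_rack: white test-tube rack, 105 x 230 mm, 110 mm high over its tubes, to the right of the locker; origin under its middle
- wash_bottle: white bottle, 68 mm across, 170 mm high, to the left of the locker; origin under its foot
Things that resemble listed ones, but are neither listed nor needed, are in the scene too. What is shaped like the wash_bottle but pink or yellow is not meant.

How it is judged:
On the way, in this order (a step that is already met when the one before it is completed fails the run):
1. the three dials stand at 2, 10 and 5 o'clock and the bolt has sprung back (x of dial_left_tip in the frame of locker between 0.1 and 0.116 m and y of dial_left_tip in the frame of locker between 0.0502 and 0.0662 m and x of dial_mid_tip in the frame of locker between 0.1 and 0.116 m and y of dial_mid_tip in the frame of locker between 0.0188 and 0.0348 m and x of dial_right_tip in the frame of locker between 0.0577 and 0.0737 m and y of dial_right_tip in the frame of locker between -0.1085 and -0.0925 m and value of joint bolt above 0.006 m), for 0.2 s.
2. the shutter is rolled fully open (value of joint cover above 0.98 rad), for 0.2 s.
At the end, for the whole second after the job is handed in: The three pointers stand at 2, 10 and 5 o'clock (each within about 9 degrees, as the lock needs), the bolt is sprung back by more than 6 mm, and the shutter stays at rest fully open, within 0.1 rad (15 mm at the handle) of its stop; the jars, rack and bottle stand upright (all of step 1 and value of joint cover above 0.98 rad and velocity of joint cover between -0.05 and 0.05 rad/s and angle between each of tube_rack, wash_bottle, jar_a, jar_b's own z axis and vertical below 0.2 rad); the robot touches nothing.
It fails at once if a sample jar in the locker is upset or pushed more than 40 mm (distance of any of jar_a, jar_b from where it was at the start of the episode above 0.04 m or angle between any of jar_a, jar_b's own z axis and vertical above 0.4 rad).
It fails at once if the tube rack or the bottle is knocked over or pushed more than 40 mm (distance of any of tube_rack, wash_bottle from where it was at the start of the episode above 0.04 m or angle between any of tube_rack, wash_bottle's own z axis and vertical above 0.4 rad).
It also fails if it takes over 64 s, if anything falls off the work surface, if the arm or the gripper's body presses on something with over 40 N, if the wrist force passes 120 N, or if a joint passes its speed limit or range.

### The arm

A 7-joint arm with a two-finger parallel gripper is mounted at the origin on the work surface. World frame = base frame: x ahead of the robot, y to its left, z up, the work surface at z = 0. Lengths are in m, angles in rad, forces in N, time in s.
With the tool pointing down it reaches from about 0.4 to 0.85 m from the base axis. Payload 4.5 kg.
Tool frame: the origin (TCP) lies on the centre line of the jaws, within the pads' length; the fingertips stand r.tips_ahead ahead of it and the grasp point (between the pads) is the TCP (r.tips_ahead is the distance from the TCP to the fingertips, in m); z points along the fingers, y is the direction in which the jaws open and shut (so a half turn about z gives the same grasp; the last joint's range is limited). The gripper opens to 88 mm and grips with 3 to 60 N. Pads are 18 mm wide; open, the fingers measure 123 mm over their backs; the gripper's body (75 mm by 187 mm) begins 45 mm behind the grasp point.
Start: joints at [-1.182, 0.689, -0.195, 1.565, 0.157, 0.902, -0.215], TCP at [0.217, 0.586, 0.258] pointing down, gripper open.
Joint ranges: [-3.01, 3.01], [-0.46, 2.08], [-1.47, 1.51], [0.13, 2.56], [-1, 4.14], [0.04, 2.09], [-2.66, 2.66]. Speed limits (rad/s): [2.57, 2.57, 3.14, 3.14, 3.14, 3.14, 3.14].

### API

Orientations are given as a unit quaternion [x, y, z, w].
In Python, from plant import r gives the robot as it stands.
- The arm moves only by the shell command python3 -m inch 'ROWS' [FORCE]. ROWS is JSON, a list of rows, each a list of 5 numbers: the shift along the world's x, y, z in units of 25 mm (1.0 is 25 mm), then the turn about the world's z in units of 6 degrees (1.0 is 6 degrees), then the finger opening in mm, from 0 to 88.1. A call has 1 to 5 rows; each row shifts and turns the commanded pose from where the row before left it; what a row does not reach is not made up. A row lasts 1/10 s, in which the tool goes at most 50 mm and 8.59 degrees, less where a joint would pass 70% of its speed; a pose out of reach is approached as far as the arm can. A call is refused whole if a number of a shift passes 1 or a number of a turn 1, either way. A call with a gripper value outside its range is refused whole. The fingers move at their own pace and stop on an object; FORCE is the grip in N (left out, the last holds). Time passes only in rows, so rows that do not move let the fingers close. It gives the time, the measured TCP pose, the force and the opening at its end, in the units of the state.
- r.get_state(): the state, without advancing time (a new reading comes with each control period).
- r.snapshot(name): name is "side" or "top"; returns a dict with "pixels" (400x640x3 uint8, red, green, blue), "range_z" (400x640 float32, m along the optical axis (not along the pixel's ray), 0 where there is no reading), "K" (3x3 intrinsics, pixels), "position" and "attitude" of the camera in the world. Camera axes: x right, y up, looking along -z (the intrinsics and any distortion apply to the point x, -y, -z); pixel columns grow to the right and rows downward; lengths in m; the calibration is good to about 2 mm. A picture is of the moment at which its call begins.
- r.finish_job(): hands the job in, once; it reports no verdict.
The state is a dict: "clock": time; "q": joint angles; "qd": joint speeds; "joint_torque": joint torques, N m; "tool_pos": TCP position; "eef_rot": TCP orientation; "contact_force": force on the tool from outside, world axes, zero at the start; "moment": the same for the moment, N m; "opening": opening from 0.0 (shut) to 1.0 (fully open).
Only numpy, scipy, OpenCV 4.12 (cv2) and the standard library are available. Lean on these libraries where they do the work, as an engineer would, in place of code of your own. Each camera call takes 0.05 s, during which the arm holds its last target. There are 200 camera calls.

## Working session

There is one attempt and no reset: what is moved stays moved. The work goes in short steps, Python scripts to look and compute and a shell command to move; the robot and the scene stay as the last step left them, time stands still between calls to the robot, and variables do not carry over. Pictures are saved under pics/ and viewed, about 8 in all and at most 12, crops included, and the job is handed in when it is done.

```bash
ls; mkdir -p pics; cat > h.py <<'E'
import numpy as np, cv2
from scipy.spatial.transform import Rotation as R
from plant import r
def att(s):
    a=np.array(s["attitude"],float)
    return R.from_quat(a).as_matrix() if a.size==4 else a.reshape(3,3)
def cloud(s):
    """world point per pixel from range"""
    K=np.array(s["K"]);z=s["range_z"];v,u=np.mgrid[:z.shape[0],:z.shape[1]]
    p=np.stack([(u-K[0,2])/K[0,0]*z,-(v-K[1,2])/K[1,1]*z,-z],-1)
    return p@att(s).T+np.array(s["position"])
def snap(n,f=None):
    s=r.snapshot(n)
    if f: cv2.imwrite(f"pics/{f}.png",s["pixels"][:,:,::-1])
    return s
E
python3 - <<'E'
from h import *
for n in("top","side"):
    s=snap(n,n+"0"); print(s["K"],s["position"],s["attitude"]); np.savez(n+"0.npz",**{k:np.array(v) for k,v in s.items()})
print(r.tips_ahead); print(r.get_state())
E
```

```text
pics
[[502.14893154   0.         327.06104404]
 [  0.         502.14893154 196.15968524]
 [  0.           0.           1.        ]] [ 0.42205398 -0.04696471  1.59708688] [ 0.04203237 -0.03469037 -0.70314274  0.70895708]
[[371.26399243   0.         321.53632929]
 [  0.         371.26399243 202.38305056]
 [  0.           0.           1.        ]] [0.53426371 0.68078817 0.99327212] [ 0.00173785  0.34747501  0.93748019 -0.01972292]
0.019
{'clock': 0.1, 'q': array([-1.18218742,  0.68992   , -0.19452578,  1.56620258,  0.15730702,
        0.90254598, -0.21510163]), 'qd': array([-2.81411683e-04, -2.72672881e-03,  9.06919654e-05, -2.16626086e-03,
       -8.46309365e-04, -6.24248558e-04, -3.32848578e-04]), 'joint_torque': array([-1.57082606e-03, -5.28503716e+01, -1.27087064e+00, -1.53840047e+01,
       -5.24936768e-02,  1.90402876e-03,  4.38675443e-05]), 'tool_pos': array([0.21698584, 0.58555491, 0.25698794]), 'eef_rot': array([ 1.76436498e-01,  9.84311665e-01, -8.37506657e-04, -8.52872668e-05]), 'contact_force': array([-0.36950436,  0.03225492, -0.82553479]), 'moment': array([ 0.01089807, -0.04512593,  0.07232148]), 'opening': 1.00001760612786}
```

View pics/top0.png

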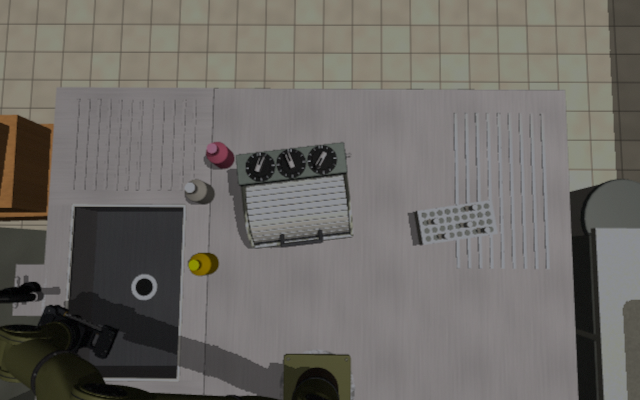

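View pics/side0.png

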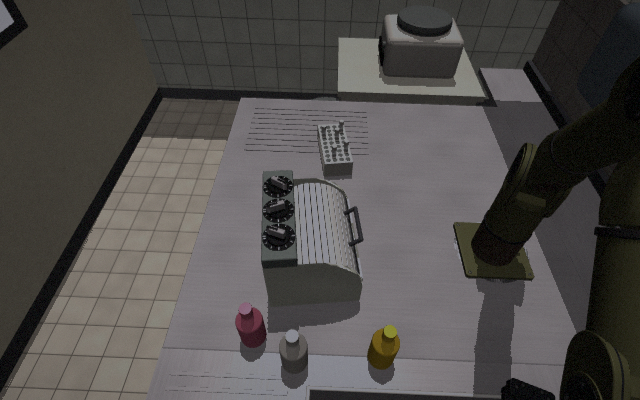

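The top view shows the locker with dials at about (260,165), (291,162) and (322,159), and the handle at (302,238). The white wash bottle is at (196,191), with pink (220,154) and yellow (203,264) lookalikes, and the rack is at (455,222). The only things that could be mistaken for targets are the bottles, and the bottles are only obstacles; the dials are chosen by their left-to-right position. Next I'll measure the locker pose and take a close crop of the dials.

```bash
python3 - <<'E'
from h import *
s=dict(np.load("top0.npz")); P=cloud(s); px=s["pixels"]
c=px[138:192,228:362][:,:,::-1]; cv2.imwrite("pics/crop.png",cv2.resize(c,None,fx=5.8,fy=5.8,interpolation=cv2.INTER_CUBIC))
m=np.zeros(P.shape[:2],bool); m[130:195,228:362]=1
z=P[...,2]
h=m&(abs(z-.248)<.008); print("housing n",h.sum(), "z med",np.median(z[h]))
# rays to plane z=.246 for housing rect
q=P[h][:,:2].astype(np.float32)
k=cv2.morphologyEx(h.astype(np.uint8),cv2.MORPH_CLOSE,np.ones((5,5)))
cn=max(cv2.findContours(k,0,2)[0],key=cv2.contourArea)[:,0]
rect=cv2.minAreaRect(P[cn[:,1],cn[:,0],:2].astype(np.float32)); print("rect",rect, cv2.boxPoints(rect))
# knobs: points above .26
kn=m&(z>.256)&(z<.3)
n,l,st,ce=cv2.connectedComponentsWithStats(kn.astype(np.uint8))
for i in range(1,n):
    if st[i,4]>10: 
        a=P[l==i]; C=np.cov(a[:,:2].T); w,v=np.linalg.eigh(C)
        print(ce[i],st[i,4],a.mean(0),a[:,2].max(),"axis",np.degrees(np.arctan2(v[1,1],v[0,1])))
# table & objects
for nm,(u,v) in dict(wash=(196,188),pink=(218,152),yel=(201,264),rack=(455,222),handle=(302,238),table=(400,300)).items(): print(nm,P[v,u])
E
```

```text
housing n 2976 z med 0.24723986710982016
rect ((0.6584895849227905, 0.06648245453834534), (0.08588484674692154, 0.29985782504081726), 7.16519832611084) [[ 0.5971818   0.20988429]
 [ 0.63458323 -0.08763185]
 [ 0.7197974  -0.07691938]
 [ 0.68239594  0.22059676]]
[289.97 160.35] 100 [0.6617737  0.06744832 0.27377006] 0.28348268262391674 axis -157.79698953385574
[321.12745098 160.07843137] 102 [ 0.66334629 -0.01583811  0.27234952] 0.28351236601842844 axis 151.28047840080353
[259.81818182 164.06363636] 110 [0.65135436 0.1481095  0.27259717] 0.28015163893570816 axis 161.89924136865523
wash [0.59928642 0.34753345 0.16120517]
pink [0.70887604 0.29142141 0.1432792 ]
yel [0.38127342 0.33011504 0.14225752]
rack [ 0.51281942 -0.42046394  0.06517528]
handle [0.45889106 0.04145442 0.1215715 ]
table [ 0.27130855 -0.26054365 -0.00137818]
```

View pics/crop.png

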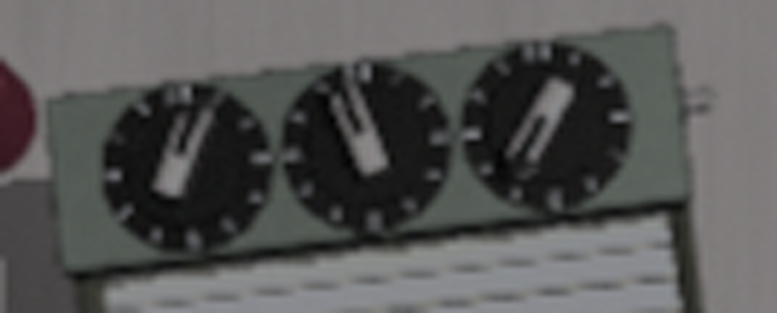

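The crop shows the left nose pointing to about 1 o'clock, with its line toward crop (215,98). The middle nose is just left of 12, toward (338,85), and the right nose is at about 7, toward (512,170). The bolt end is at (705,100). The housing rectangle measures 85.9 × 299.9 mm at z 0.247, which matches the given 85 × 300. That gives a locker yaw of +7.17° and these values:

| Dial | Centre x, y (m) | World yaw now | World yaw target |
|---|---|---|---|
| Left | 0.648, 0.151 | about -20° | -52.8° |
| Middle | 0.6585, 0.0665 | about 22° | 67.2° |
| Right | 0.669, -0.018 | about 151° | 217° |

The jaws already lie along -20°, so I'll move over the left dial.

```bash
python3 -m inch '[[0,0,1,0,40],[0,0,1,0,40],[0.5,-0.5,1,0,40],[0.96,-0.96,0.5,0,40],[0.96,-0.96,0,0,40]]' 30
python3 -m inch '[[0.96,-0.96,0,0,40],[0.96,-0.96,0,0,40],[0.96,-0.96,0,0,40],[0.96,-0.96,0,0,40],[0.96,-0.96,0,0,40]]'
python3 -m inch '[[0.96,-0.96,0,0,40],[0.96,-0.96,0,0,40],[0.96,-0.96,0,0,40],[0.96,-0.96,0,0,40],[0.96,-0.96,0,0,40]]'
python3 -m inch '[[0.96,-0.96,0,0,40],[0.96,-0.96,0,0,40],[0.96,-0.96,0,0,40],[0,0,0,0,40],[0,0,0,0,40]]'
python3 -c "
from plant import r
print(r.get_state()['q'])"
```

```text
clock: 0.6
tool_pos: [0.278, 0.5261, 0.347]
eef_rot: [0.176, 0.984, 0.002, 0.0]
contact_force: [-0.2, 0.3, -0.5]
opening: 0.569
clock: 1.1
tool_pos: [0.3983, 0.4042, 0.3449]
eef_rot: [0.176, 0.984, -0.0, -0.0]
contact_force: [0.1, 0.0, 0.6]
opening: 0.454
clock: 1.6
tool_pos: [0.5182, 0.2843, 0.3448]
eef_rot: [0.176, 0.984, -0.0, -0.0]
contact_force: [1.0, 0.9, -0.2]
opening: 0.455
clock: 2.1
tool_pos: [0.5896, 0.213, 0.3445]
eef_rot: [0.177, 0.984, -0.0, -0.001]
contact_force: [-0.7, 0.2, -0.3]
opening: 0.452
[-0.31209066  0.60785717 -0.19746973  1.44081469  0.12505993  1.10656334
  0.68310132]
```

```bash
python3 -m inch '[[0.78,-0.83,0,0,40],[0.78,-0.83,0,0,40],[0.78,-0.83,-0.4,0,40],[0,0,-0.6,0,40],[0,0,0,0,40]]'
python3 - <<'E'
from h import *
s=snap("side","s1"); c=s["pixels"][150:270,230:390][:,:,::-1]; cv2.imwrite("pics/s1c.png",cv2.resize(c,None,fx=5,fy=5,interpolation=cv2.INTER_CUBIC))
E
```

```text
clock: 2.6
tool_pos: [0.6463, 0.1521, 0.3179]
eef_rot: [0.176, 0.984, -0.001, -0.003]
contact_force: [0.1, 0.5, 0.5]
opening: 0.452
```

View pics/s1c.png

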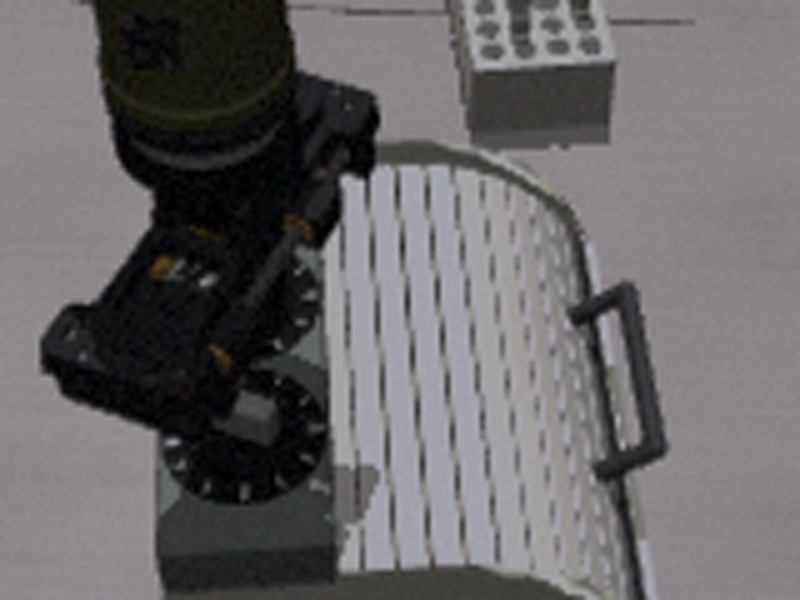

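The picture shows the left knob's bar at crop (190–275, 400–425), running along x. The jaws are above it and straddle it. I'll descend and grip.

```bash
python3 -m inch '[[0.06,-0.04,-0.5,0,40],[0,0,-0.5,0,40],[0,0,-0.3,0,40],[0,0,-0.1,0,40],[0,0,0,0,40]]'
python3 -m inch '[[0,0,0,0,25],[0,0,0,0,15],[0,0,0,0,5],[0,0,0,0,0],[0,0,0,0,0]]' 20
python3 -m inch '[[0,0,0,0,0],[0,0,0,0,0],[0,0,0,0,0]]' 30
python3 -c "
from plant import r
s=r.get_state();print(s['q'],s['moment'],s['tool_pos'])"
```

```text
clock: 3.15
tool_pos: [0.6493, 0.1504, 0.2847]
eef_rot: [0.176, 0.984, -0.0, -0.0]
contact_force: [1.0, -0.6, 0.3]
opening: 0.451
clock: 3.65
tool_pos: [0.6508, 0.1527, 0.2858]
eef_rot: [0.176, 0.984, 0.002, 0.001]
contact_force: [3.5, 4.0, -1.3]
opening: 0.159
clock: 3.95
tool_pos: [0.6508, 0.1527, 0.2858]
eef_rot: [0.176, 0.984, 0.002, 0.001]
contact_force: [2.7, 4.2, -2.2]
opening: 0.161
[-0.2007486   0.72148011 -0.1912186   1.39096311  0.14332835  1.0380432
  0.79982542] [ 0.73993149 -0.7157101  -0.00709676] [0.65077871 0.15272623 0.28580885]
```

```bash
python3 -m inch '[[0.06,0.09,0,-0.9,0],[0,0,0,-0.9,0],[0,0,0,-0.9,0],[0,0,0,-0.9,0],[0,0,0,-0.9,0]]'
python3 -m inch '[[0,0,0,-0.9,0],[0,0,0,0,0],[0,0,0,0,0],[0,0,0,0,0]]'
python3 -c "
from h import *
s=r.get_state();print(s['q'],s['moment'],s['tool_pos']);x=R.from_quat(s['eef_rot']).as_matrix()[:,0];print(np.degrees(np.arctan2(x[1],x[0])))"
```

```text
clock: 4.45
tool_pos: [0.6499, 0.1513, 0.2857]
eef_rot: [0.403, 0.915, -0.002, -0.001]
contact_force: [-4.3, -2.1, 3.5]
opening: 0.155
clock: 4.85
tool_pos: [0.6496, 0.151, 0.2857]
eef_rot: [0.444, 0.896, -0.002, -0.001]
contact_force: [-4.6, -2.6, 4.2]
opening: 0.152
[-0.28308636  0.71910391 -0.02955355  1.3928024   0.0243245   1.03396491
  0.33173897] [-0.6320329   1.01364477 -0.02646951] [0.6496473  0.15099108 0.28571696]
127.21849514535988
```

Left dial is at world yaw -52.8°, its target. Next I'll go to the middle dial, turning the jaws by -105° to match its bar at 22°.

```bash
python3 -m inch '[[0,0,0,0,40],[0,0,0,0,40],[0,0,0,0,40],[0,0,0.8,0,40],[0,0,0.8,0,40]]'
python3 -m inch '[[0.1,-0.8,0,-1,40],[0.1,-0.8,0,-1,40],[0.1,-0.8,0,-1,40],[0.14,-0.96,0,-1,40],[0,0,0,-1,40]]'
python3 -m inch '[[0,0,0,-1,40],[0,0,0,-1,40],[0,0,0,-1,40],[0,0,0,-1,40],[0,0,0,-1,40]]'
python3 -m inch '[[0,0,0,-1,40],[0,0,0,-1,40],[0,0,0,-1,40],[0,0,0,-1,40],[0,0,0,-1,40]]'
python3 -m inch '[[0,0,0,-1,40],[0,0,0,-1,40],[0,0,0,-0.5,40],[0,0,0,0,40],[0,0,0,0,40]]'
cat > st.py <<'E'
from h import *
s=r.get_state();x=R.from_quat(s['eef_rot']).as_matrix()[:,0]
print(np.round(s['q'],2),np.round(s['tool_pos'],4),"yaw %.1f"%np.degrees(np.arctan2(x[1],x[0])),"F",np.round(s['contact_force'],1),"M",np.round(s['moment'],2))
E
python3 st.py
```

```text
clock: 5.35
tool_pos: [0.6508, 0.1527, 0.325]
eef_rot: [0.444, 0.896, -0.0, -0.001]
contact_force: [-0.2, -0.1, 0.5]
opening: 0.454
clock: 5.85
tool_pos: [0.6628, 0.0633, 0.3254]
eef_rot: [0.665, 0.747, -0.001, 0.002]
contact_force: [-0.3, -0.2, 0.3]
opening: 0.451
clock: 6.35
tool_pos: [0.6622, 0.0689, 0.3251]
eef_rot: [0.834, 0.552, 0.0, -0.0]
contact_force: [0.3, 0.6, 0.1]
opening: 0.455
clock: 6.85
tool_pos: [0.6623, 0.069, 0.3251]
eef_rot: [0.948, 0.318, 0.0, -0.0]
contact_force: [-0.3, -0.6, 0.4]
opening: 0.455
clock: 7.35
tool_pos: [0.6622, 0.0689, 0.3251]
eef_rot: [0.981, 0.194, 0.0, -0.0]
contact_force: [-0.6, 0.3, -0.8]
opening: 0.454
[-0.41  0.72  0.48  1.36 -0.34  1.14 -1.07] [0.6622 0.0689 0.3251] yaw 22.4 F [-0.6  0.3 -0.8] M [-0.09  0.12  0.05]
```

```bash
python3 -m inch '[[-0.08,-0.09,-0.6,0,40],[0,0,-0.6,0,40],[0,0,-0.4,0,40],[0,0,0,0,20],[0,0,0,0,0]]'
python3 -m inch '[[0,0,0,0,0],[0,0,0,0,0],[0,0,0,0,0],[0,0,0,0,0],[0,0,0,0,0]]'; python3 st.py
```

```text
clock: 7.85
tool_pos: [0.6604, 0.0664, 0.2855]
eef_rot: [0.981, 0.193, 0.0, 0.0]
contact_force: [-0.1, -0.6, 0.3]
opening: 0.297
clock: 8.35
tool_pos: [0.659, 0.0703, 0.2857]
eef_rot: [0.981, 0.195, -0.001, -0.003]
contact_force: [-4.1, 5.9, 1.6]
opening: 0.156
[-0.4   0.75  0.46  1.42 -0.37  1.05 -1.04] [0.659  0.0703 0.2857] yaw 22.5 F [-4.1  5.9  1.6] M [1.22 0.98 0.07]
```

```bash
python3 -m inch '[[-0.05,0.14,0,0.95,0],[0,0,0,0.9,0],[0,0,0,0.9,0],[0,0,0,0.9,0],[0,0,0,0.9,0]]'
python3 -m inch '[[0,0,0,0.9,0],[0,0,0,1,0],[0,0,0,1,0],[0,0,0,0,0],[0,0,0,0,0]]'; python3 st.py
```

```text
clock: 8.85
tool_pos: [0.6585, 0.0711, 0.2858]
eef_rot: [0.907, 0.421, 0.0, -0.001]
contact_force: [-1.2, 1.9, -0.4]
opening: 0.156
clock: 9.35
tool_pos: [0.6582, 0.0713, 0.2858]
eef_rot: [0.834, 0.551, 0.0, -0.001]
contact_force: [-4.8, 4.1, 2.5]
opening: 0.158
[-0.3   0.72  0.24  1.42 -0.19  1.02 -0.42] [0.6582 0.0713 0.2858] yaw 66.9 F [-4.8  4.1  2.5] M [0.74 1.01 0.03]
```

```bash
python3 -m inch '[[0,0,0,0,40],[0,0,0,0,40],[0,0,0,0,40],[0,0,0.8,0,40],[0,0,0.8,0,40]]'
python3 -m inch '[[0.1,-0.8,0,1,40],[0.1,-0.8,0,1,40],[0.1,-0.8,0,1,40],[0.14,-1,0,1,40],[0,0,0,1,40]]'
python3 -m inch '[[0,0,0,1,40],[0,0,0,1,40],[0,0,0,1,40],[0,0,0,1,40],[0,0,0,1,40]]'
python3 -m inch '[[0,0,0,1,40],[0,0,0,1,40],[0,0,0,1,40],[0,0,0,1,40],[0,0,0,0,40]]'; python3 st.py
```

```text
clock: 9.85
tool_pos: [0.6588, 0.0691, 0.3252]
eef_rot: [0.834, 0.551, -0.001, 0.0]
contact_force: [1.2, 0.2, 0.1]
opening: 0.452
clock: 10.35
tool_pos: [0.6702, -0.0216, 0.3254]
eef_rot: [0.664, 0.748, -0.002, 0.002]
contact_force: [-0.3, 0.6, 0.4]
opening: 0.455
clock: 10.85
tool_pos: [0.6702, -0.016, 0.3253]
eef_rot: [0.445, 0.895, -0.0, 0.001]
contact_force: [0.3, -0.4, 0.5]
opening: 0.45
clock: 11.35
tool_pos: [0.6701, -0.0161, 0.3252]
eef_rot: [0.251, 0.968, -0.0, 0.0]
contact_force: [0.0, -0.0, 0.6]
opening: 0.453
[ 0.04  0.69 -0.16  1.33  0.11  1.13  0.92] [ 0.6701 -0.0161  0.3252] yaw 150.9 F [ 0.  -0.   0.6] M [-0.02  0.01  0.07]
```

```bash
python3 -m inch '[[0,0,-0.6,0,40],[0,0,-0.6,0,40],[0,0,-0.4,0,40],[0,0,0,0,20],[0,0,0,0,0]]'
python3 -m inch '[[0,0,0,0,0],[0,0,0,0,0],[0,0,0,0,0],[0,0,0,0,0],[0,0,0,0,0]]'; python3 st.py
```

```text
clock: 11.85
tool_pos: [0.6701, -0.0153, 0.2855]
eef_rot: [0.251, 0.968, 0.0, 0.0]
contact_force: [0.1, -0.8, 0.9]
opening: 0.298
clock: 12.35
tool_pos: [0.6703, -0.0154, 0.2861]
eef_rot: [0.251, 0.968, 0.0, 0.001]
contact_force: [-0.8, -1.7, 4.6]
opening: 0.156
[ 0.04  0.72 -0.16  1.38  0.12  1.04  0.92] [ 0.6703 -0.0154  0.2861] yaw 151.0 F [-0.8 -1.7  4.6] M [-0.21  0.2   0.02]
```

```bash
python3 -m inch '[[0,0,0,1,0],[0,0,0,1,0],[0,0,0,1,0],[0,0,0,1,0],[0,0,0,1,0]]'
python3 -m inch '[[0,0,0,1,0],[0,0,0,1,0],[0,0,0,1,0],[0,0,0,1,0],[0,0,0,0.9,0]]'
python3 st.py
python3 -m inch '[[0,0,0,0.6,0],[0,0,0,0.4,0],[0,0,0,0,0]]';  python3 st.py
```

```text
clock: 12.85
tool_pos: [0.6705, -0.0143, 0.2861]
eef_rot: [-0.011, 1.0, 0.001, 0.001]
contact_force: [0.1, 0.4, 4.8]
opening: 0.155
clock: 13.35
tool_pos: [0.6702, -0.0131, 0.2861]
eef_rot: [-0.264, 0.964, 0.001, 0.001]
contact_force: [-0.9, 1.7, 4.4]
opening: 0.154
[ 0.18  0.75 -0.45  1.37  0.34  1.09  1.78] [ 0.6702 -0.0131  0.2861] yaw -149.3 F [-0.9  1.7  4.4] M [ 0.54  0.2  -0.06]
clock: 13.65
tool_pos: [0.67, -0.013, 0.2861]
eef_rot: [-0.313, 0.95, 0.001, 0.001]
contact_force: [-1.5, 2.0, 5.3]
opening: 0.151
[ 0.19  0.75 -0.48  1.37  0.36  1.1   1.87] [ 0.67   -0.013   0.2861] yaw -143.5 F [-1.5  2.   5.3] M [0.62 0.28 0.08]
```

Right dial is at yaw -143.5° (target -142.8°). I'll release, lift and move in front of the shutter, with the jaws turned along locker y so the narrow side of the gripper body faces the housing.

```bash
python3 -m inch '[[0,0,0,0,40],[0,0,0,0,40],[0,0,0,0,40],[0,0,1,0,40],[0,0,1,0,30]]'
python3 -m inch '[[-0.5,0.1,0.3,-1,10],[-1,0.2,0,-1,0],[-1,0.2,0,-1,0],[-1,0.2,0,-1,0],[-1,0.2,0,-0.9,0]]'
python3 -m inch '[[-1,0.2,0,0,0],[-1,0.2,0,0,0],[-1,0.2,0,0,0],[-1,0.2,0,0,0],[-1,0.2,0,0,0]]'
python3 -m inch '[[-0.6,0.3,0,0,0],[0,0,0,0,0]]'
python3 st.py
python3 - <<'E'
from h import *
s=snap("top"); P=cloud(s); z=P[...,2]
cv2.imwrite("pics/crop2.png",cv2.resize(s["pixels"][130:260,225:365][:,:,::-1],None,fx=5,fy=4.6,interpolation=cv2.INTER_CUBIC)[:600])
m=np.zeros(z.shape,bool);m[138:192,228:340]=1
n,l,st,ce=cv2.connectedComponentsWithStats((m&(z>.256)&(z<.3)).astype(np.uint8))
for i in range(1,n):
    if st[i,4]>30:
        a=P[l==i]; w,v=np.linalg.eigh(np.cov(a[:,:2].T)); print(ce[i],st[i,4],a.mean(0),"axis",np.degrees(np.arctan2(v[1,1],v[0,1])))
E
```

```text
clock: 14.15
tool_pos: [0.6692, -0.0156, 0.3346]
eef_rot: [-0.312, 0.95, 0.0, -0.001]
contact_force: [0.3, -0.3, 1.1]
opening: 0.384
clock: 14.65
tool_pos: [0.5562, 0.0072, 0.3425]
eef_rot: [-0.058, 0.998, -0.0, -0.0]
contact_force: [0.5, -0.2, 0.3]
opening: 0.003
clock: 15.15
tool_pos: [0.4313, 0.0323, 0.3427]
eef_rot: [-0.061, 0.998, -0.0, -0.0]
contact_force: [0.2, -0.1, -0.4]
opening: 0.001
clock: 15.35
tool_pos: [0.4156, 0.0403, 0.3429]
eef_rot: [-0.062, 0.998, -0.0, -0.0]
contact_force: [0.5, 0.2, 0.1]
opening: 0.003
[ 0.11  0.32 -0.42  2.02  0.17  0.85  1.28] [0.4156 0.0403 0.3429] yaw -172.9 F [0.5 0.2 0.1] M [ 0.03 -0.03 -0.  ]
[322.96116505 159.76699029] 103 [ 0.66412427 -0.02072625  0.27294006] axis -144.49185416429242
[289.19811321 161.35849057] 106 [0.65907779 0.06949353 0.27343864] axis 67.09997463330222
[260.30172414 164.79310345] 116 [0.6494698  0.14686387 0.27203024] axis 126.44789841995872
```

View pics/crop2.png

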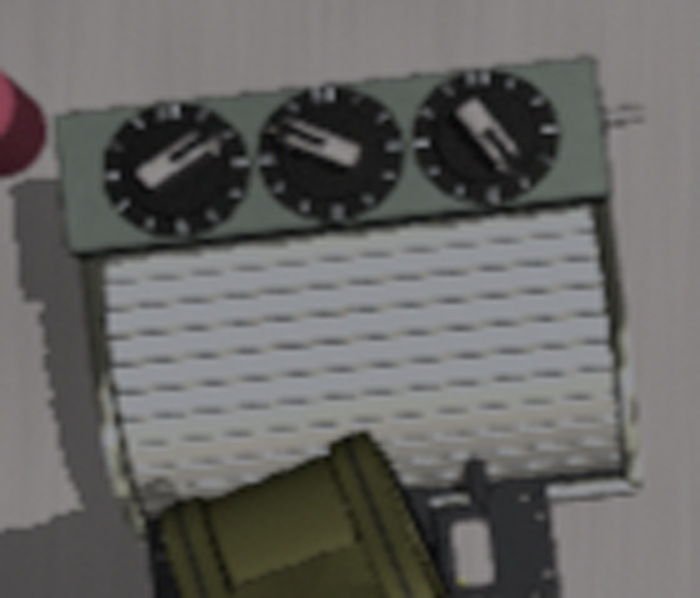

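The crop shows the pointers at 2, 10 and 5 o'clock. Their axes measure 126.4°, 67.1° and -144.5°, against targets of 127.2°, 67.2° and -142.8°. The bolt tail at crop (605–645, 115) now stands out about 24 mm, so it has sprung back. Next I'll descend in front of the handle.

```bash
python3 -m inch '[[0,0,-1,0,0],[0,0,-1,0,0],[0,0,-1,0,0],[0,0,-1,0,0],[0,0,-1,0,0]]'
python3 -m inch '[[0,0,-1,0,0],[0,0,-0.9,0,0],[0,0,-0.8,0,0],[0,0,0,0,0]]'
python3 -m inch '[[0.2,0.02,0,0,0],[0.2,0.03,0,0,0],[0.2,0.02,0,0,0],[0,0,0,0,0]]'
python3 st.py
```

```text
clock: 15.9
tool_pos: [0.4191, 0.0395, 0.2165]
eef_rot: [-0.06, 0.998, 0.0, 0.001]
contact_force: [-0.4, -0.4, 0.5]
opening: 0.007
clock: 16.3
tool_pos: [0.4177, 0.0395, 0.1481]
eef_rot: [-0.061, 0.998, -0.001, -0.002]
contact_force: [0.2, 0.3, 0.2]
opening: 0.005
clock: 16.7
tool_pos: [0.4262, 0.0405, 0.1507]
eef_rot: [-0.061, 0.998, -0.001, -0.006]
contact_force: [-14.2, 1.7, 7.6]
opening: 0.008
[-0.07  0.66 -0.2   2.23  0.43  0.3   1.04] [0.4262 0.0405 0.1507] yaw -173.0 F [-14.2   1.7   7.6] M [0.35 2.44 0.05]
```

```bash
python3 - <<'E'
from h import *
s=snap("side"); cv2.imwrite("pics/s2.png",cv2.resize(s["pixels"][150:310,240:420][:,:,::-1],None,fx=3.6,fy=3.6,interpolation=cv2.INTER_CUBIC))
E
```

```text
(no output)
```

View pics/s2.png

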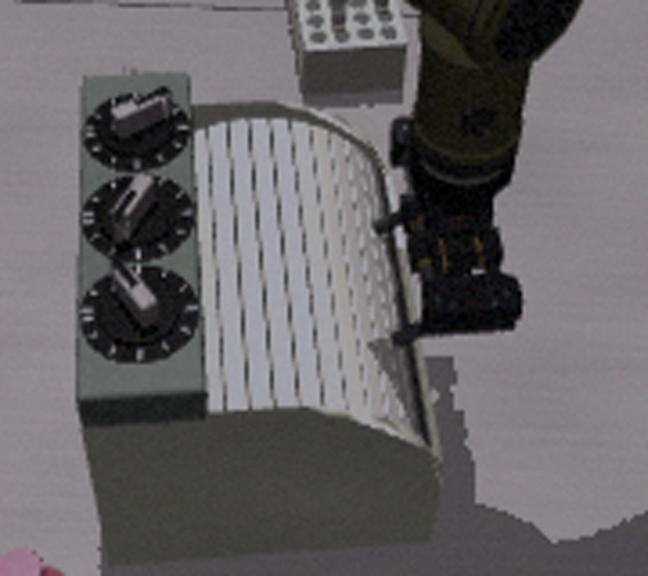

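The side view shows the closed fingers behind the handle bar's front at crop (400–420, 230–330). The contact force is 14 N, so the fingers are on the bar. I'll follow the handle's arc, rising slightly faster than the bar.

```bash
python3 -m inch '[[0.2,0.03,0.3,0,0],[0.2,0.03,0.32,0,0],[0.2,0.03,0.3,0,0],[0.22,0.03,0.3,0,0],[0,0,0,0,0]]'; python3 st.py
```

```text
clock: 17.25
tool_pos: [0.4527, 0.044, 0.1822]
eef_rot: [-0.06, 0.998, -0.0, 0.0]
contact_force: [-3.7, -0.6, 3.5]
opening: 0.007
[-0.02  0.62 -0.28  2.14  0.39  0.43  1.09] [0.4527 0.044  0.1822] yaw -173.1 F [-3.7 -0.6  3.5] M [-0.09  0.69 -0.  ]
```

```bash
python3 -m inch '[[0.25,0.03,0.28,0,0],[0.25,0.03,0.28,0,0],[0.26,0.03,0.25,0,0],[0.27,0.03,0.25,0,0],[0,0,0,0,0]]'; python3 st.py
python3 -m inch '[[0.27,0.03,0.22,0,0],[0.27,0.04,0.2,0,0],[0.28,0.03,0.19,0,0],[0.29,0.04,0.18,0,0],[0,0,0,0,0]]'; python3 st.py
```

```text
clock: 17.75
tool_pos: [0.4804, 0.0477, 0.2083]
eef_rot: [-0.06, 0.998, 0.0, 0.002]
contact_force: [-0.7, -0.9, 1.0]
opening: 0.007
[ 0.01  0.6  -0.32  2.04  0.35  0.56  1.14] [0.4804 0.0477 0.2083] yaw -173.1 F [-0.7 -0.9  1. ] M [-0.    0.09 -0.02]
clock: 18.25
tool_pos: [0.5087, 0.0516, 0.2279]
eef_rot: [-0.061, 0.998, 0.0, 0.002]
contact_force: [0.4, -0.3, 0.4]
opening: 0.005
[ 0.03  0.6  -0.35  1.94  0.32  0.66  1.17] [0.5087 0.0516 0.2279] yaw -173.1 F [ 0.4 -0.3  0.4] M [ 0.02 -0.02  0.  ]
```

```bash
python3 - <<'E'
from h import *
s=snap("side"); cv2.imwrite("pics/s3.png",cv2.resize(s["pixels"][130:310,240:420][:,:,::-1],None,fx=3.3,fy=3.3,interpolation=cv2.INTER_CUBIC))
E
```

```text
(no output)
```

View pics/s3.png

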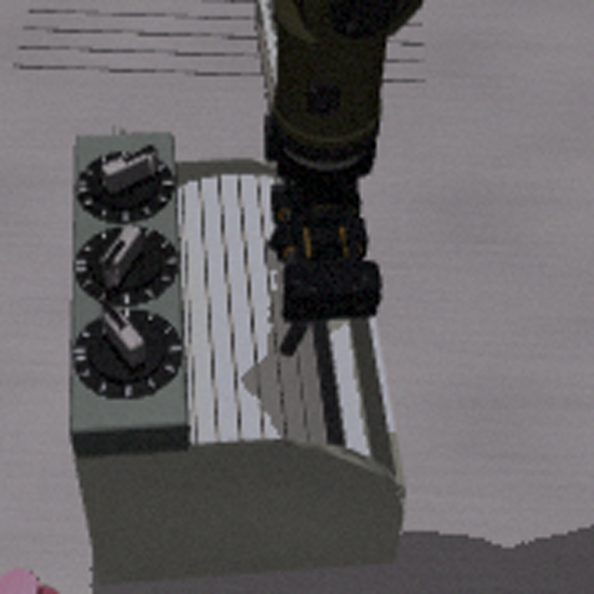

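The shutter's lower edge has lifted, with the opening visible at crop (330–390, 330–450). The handle post at (293,340) is still ahead of the fingers. I'll keep going.

```bash
python3 -m inch '[[0.3,0.04,0.12,0,0],[0.3,0.04,0.08,0,0],[0.3,0.04,0.06,0,0],[0.3,0.04,0.04,0,0],[0,0,0,0,0]]'; python3 st.py
python3 -m inch '[[0.3,0.04,0,0,0],[0.3,0.04,0,0,0],[0.2,0.02,0,0,0],[0,0,0,0,0]]'; python3 st.py
```

```text
clock: 18.8
tool_pos: [0.5385, 0.0555, 0.2348]
eef_rot: [-0.061, 0.998, 0.0, 0.002]
contact_force: [-0.4, -0.0, -0.1]
opening: 0.006
[ 0.03  0.62 -0.35  1.84  0.31  0.73  1.2 ] [0.5385 0.0555 0.2348] yaw -173.1 F [-0.4 -0.  -0.1] M [0.05 0.02 0.02]
clock: 19.2
tool_pos: [0.5577, 0.0579, 0.2345]
eef_rot: [-0.061, 0.998, 0.0, 0.001]
contact_force: [-0.7, 0.2, -0.7]
opening: 0.005
[ 0.03  0.65 -0.35  1.78  0.31  0.76  1.21] [0.5577 0.0579 0.2345] yaw -173.0 F [-0.7  0.2 -0.7] M [ 0.05  0.05 -0.03]
```

```bash
python3 -m inch '[[0.16,0.02,0,0,0],[0.16,0.02,0,0,0],[0,0,0,0,0]]'; python3 st.py
python3 -m inch '[[0.16,0.02,0,0,0],[0,0,0,0,0]]'; python3 st.py
```

```text
clock: 19.5
tool_pos: [0.5645, 0.0587, 0.2343]
eef_rot: [-0.061, 0.998, 0.0, -0.0]
contact_force: [-0.5, -0.0, -0.4]
opening: 0.007
[ 0.02  0.66 -0.35  1.76  0.31  0.78  1.21] [0.5645 0.0587 0.2343] yaw -173.0 F [-0.5 -0.  -0.4] M [ 0.    0.14 -0.01]
clock: 19.7
tool_pos: [0.5649, 0.0587, 0.2341]
eef_rot: [-0.061, 0.998, -0.001, -0.004]
contact_force: [-9.1, -0.6, 6.8]
opening: 0.004
[ 0.02  0.66 -0.35  1.75  0.3   0.79  1.21] [0.5649 0.0587 0.2341] yaw -173.0 F [-9.1 -0.6  6.8] M [-0.06  1.83  0.04]
```

```bash
python3 - <<'E'
from h import *
s=snap("side"); cv2.imwrite("pics/s4.png",cv2.resize(s["pixels"][130:310,240:420][:,:,::-1],None,fx=3.3,fy=3.3,interpolation=cv2.INTER_CUBIC))
E
```

```text
(no output)
```

View pics/s4.png

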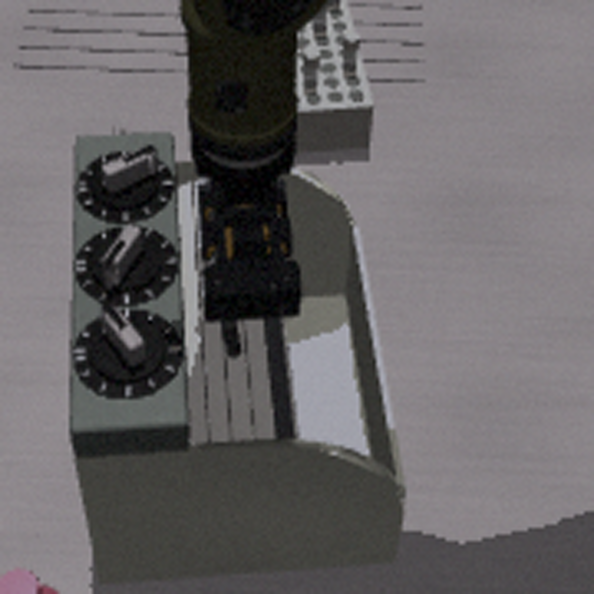

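The force rises at TCP x 0.565, which is exactly where I predicted the stop. The picture shows the front fully open and the handle near the housing at crop (235,340). I'll give it a small confirming push, then back off and lift clear.

```bash
python3 -m inch '[[0.16,0.02,0,0,0],[0,0,0,0,0],[0,0,0,0,0]]'; python3 st.py
python3 -m inch '[[-0.3,-0.04,0,0,0],[-0.5,-0.06,0,0,0],[-0.6,-0.08,0.2,0,0],[0,0,1,0,0],[0,0,1,0,0]]'
python3 -m inch '[[0,0,1,0,0],[-0.8,-0.1,0.6,0,0],[-1,-0.1,0,0,0],[-1,-0.1,0,0,0],[-1,-0.1,0,0,0]]'
python3 -m inch '[[-0.5,-0.1,0,0,0],[-0.5,-0.1,0,0,0],[0,0,0,0,0],[0,0,0,0,0]]'; python3 st.py
python3 - <<'E'
from h import *
s=snap("top");P=cloud(s); z=P[...,2]
cv2.imwrite("pics/crop3.png",cv2.resize(s["pixels"][130:260,225:365][:,:,::-1],None,fx=5,fy=4.6,interpolation=cv2.INTER_CUBIC))
# handle: cloud in locker frame, points above slats
a=np.radians(7.165);L=(P[...,:2]-[.5667,.0550])@np.array([[np.cos(a),-np.sin(a)],[np.sin(a),np.cos(a)]])
m=(abs(L[...,1])<.05)&(L[...,0]>-.13)&(L[...,0]<.045)&(z>.212)&(z<.26)
print("handle locker x,z",np.median(L[m],0),np.median(z[m]),m.sum())
s0=dict(np.load("top0.npz"))
d=np.abs(s["pixels"].astype(int)-s0["pixels"]).sum(-1)
print("wash diff",d[178:205,182:209].mean(),"rack diff",d[200:245,410:497].mean(),"table ref",d[100:130,300:420].mean())
t=snap("side"); cv2.imwrite("pics/s5.png",cv2.resize(t["pixels"][100:380,200:440][:,:,::-1],None,fx=2.1,fy=2.1,interpolation=cv2.INTER_CUBIC))
E
```

```text
clock: 20.05
tool_pos: [0.5651, 0.0587, 0.234]
eef_rot: [-0.061, 0.998, -0.001, -0.008]
contact_force: [-17.0, -1.3, 12.7]
opening: 0.007
[ 0.02  0.66 -0.35  1.75  0.3   0.8   1.22] [0.5651 0.0587 0.234 ] yaw -173.0 F [-17.   -1.3  12.7] M [-0.26  3.45 -0.03]
clock: 20.55
tool_pos: [0.5374, 0.055, 0.2901]
eef_rot: [-0.061, 0.998, 0.0, 0.0]
contact_force: [0.6, -0.3, -0.0]
opening: 0.005
clock: 21.05
tool_pos: [0.4424, 0.0451, 0.33]
eef_rot: [-0.061, 0.998, 0.0, 0.001]
contact_force: [0.4, 0.3, 0.7]
opening: -0.001
clock: 21.45
tool_pos: [0.4184, 0.0402, 0.3299]
eef_rot: [-0.061, 0.998, 0.0, 0.001]
contact_force: [-0.9, -0.1, 0.9]
opening: 0.006
[ 0.11  0.34 -0.43  2.03  0.19  0.81  1.26] [0.4184 0.0402 0.3299] yaw -173.0 F [-0.9 -0.1  0.9] M [-0.   -0.06 -0.07]
handle locker x,z [0.01511556 0.00071701] 0.23814033924384825 158
wash diff 18.378600823045268 rack diff 21.572924648786717 table ref 22.79722222222222
```

View pics/crop3.png

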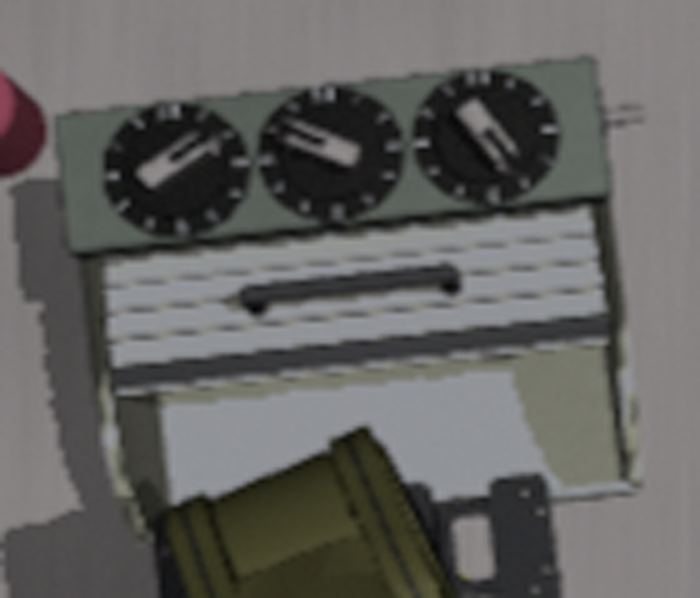

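View pics/s5.png

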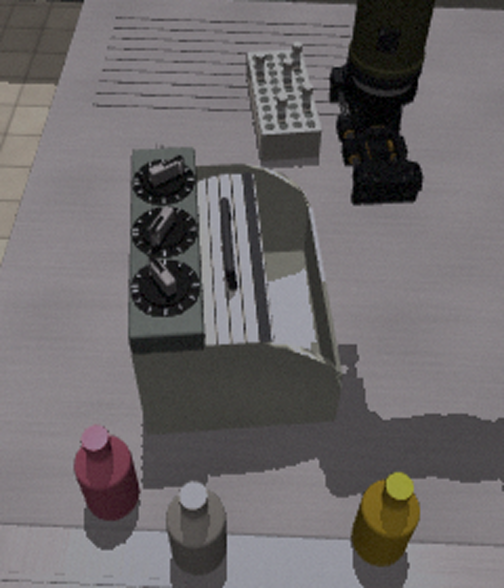

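The pictures show the handle across the top at crop (245–460, 285) and the pointers still at 2, 10 and 5. The bolt tail is still out at (605–645, 115), and the bottle and rack are upright. The handle measures locker x +15.1 mm (expected +15), so the shutter is fully open. The arm is clear of everything, so I'm handing in.

```bash
python3 -c "
from plant import r
print(r.finish_job())"
```

```text
the job is handed in; nothing more can be done
None
```

The locker is unlocked and the shutter is fully open. I handed the job in at about 21.5 s of the 64 s allowed. The system gave no verdict.

**What I did:** I gripped each knob by its bar and turned the dials to 2, 10 and 5 o'clock. Then I pushed the shutter's handle up its arc with the closed fingers until it met its stop, backed off and lifted clear.

**Last checks:**
- **Dials:** after I let go, the pointers measured within 2° of their targets, and they looked the same in the final picture.
- **Bolt:** its tail stands out about 24 mm in the picture, which is the unlocked position.
- **Shutter:** the handle sits at locker x +15.1 mm (+15 expected), and the pushing force rose to 17 N with no further movement.
- **Bottle and rack:** both look upright. Pixel changes where they stand are no larger than on bare table, so they have not visibly moved.
- **Robot:** the contact force is about zero and the arm is clear of everything.

**Not confirmed or slightly off:**
- **Jars:** I never saw the jars, because the half-roof and the arm hid them. The fingers never went down into the locker.
- **Knob positions:** the knobs gripped up to about 5 mm from where I had measured them, and the jaws centred themselves on the bars.

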